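Set the filtration manifold for one funnel

TASK

The three valve levers of the vacuum filtration manifold were left half-open after rinsing. With a fingertip, gently push the levers of the two covered stations fully shut (lever across its branch pipe) so that the pump draws no air there, and only then push the lever of the station with the tall funnel fully open (in line with its branch pipe, pointing at you). Pinch and lift nothing, and leave the funnel, the covers and the other things where they stand.

Things in the scene. Friction and masses are not known exactly. Their poses are not given: they have to be found in the camera images.
- manifold: steel three-place filtration manifold, fixed. Origin: on the bench below the middle valve stem; x from header pipe to seats, y left along the header (32 mm pipe at x = -0.045, its top 66 mm over the bench, 68 at the clamps). White pump at the -y end, to y = -0.215, 85 mm high. Branch pipes run in +x at y = 0.105, 0, -0.105 through valves (stems at x = 0) to filter seats at x = 0.080.
- lever_left (a joint): left valve lever, rad, turning level about its upright stem: 0 = fully shut, across its branch pipe, pointing along the manifold's +y (left); 1.571 = fully open, in line with its branch pipe, pointing along -x (to the robot). Opens counterclockwise seen from above; hard stops at both ends; friction of about 0.1 N m (2 to 3 N at the grip) keeps it where it is left
- pivot_left (a point): axis of the left lever, at the mid-height of its grip (96.5 mm above the bench)
- grip_left (a point): point in the middle of the left lever's black grip sleeve, 45 mm from its axis. The lever is a flat arm that ends 65 mm from the axis; the sleeve covers 23 to 65 mm, is 14 mm wide and 10 mm thick (underside 91.5 mm, top 101.5 mm above the bench; free space of 23 mm below it down to the header pipe)
- seat_left (a point): centre of the top of the left station's round filter seat, 47 mm across, 110 mm above the bench, 80 mm behind the left lever's axis
- lever_middle (a joint): middle valve lever, rad, turning level about its upright stem: 0 = fully shut, across its branch pipe, pointing along the manifold's +y (left); 1.571 = fully open, in line with its branch pipe, pointing along -x (to the robot). Opens counterclockwise seen from above; hard stops at both ends; friction of about 0.1 N m (2 to 3 N at the grip) keeps it where it is left
- pivot_middle (a point): axis of the middle lever, at the mid-height of its grip (96.5 mm above the bench)
- grip_middle (a point): point in the middle of the middle lever's black grip sleeve, 45 mm from its axis. The lever is a flat arm that ends 65 mm from the axis; the sleeve covers 23 to 65 mm, is 14 mm wide and 10 mm thick (underside 91.5 mm, top 101.5 mm above the bench; free space of 23 mm below it down to the header pipe)
- seat_middle (a point): centre of the top of the middle station's round filter seat, 47 mm across, 110 mm above the bench, 80 mm behind the middle lever's axis
- lever_right (a joint): right valve lever, rad, turning level about its upright stem: 0 = fully shut, across its branch pipe, pointing along the manifold's +y (left); 1.571 = fully open, in line with its branch pipe, pointing along -x (to the robot). Opens counterclockwise seen from above; hard stops at both ends; friction of about 0.1 N m (2 to 3 N at the grip) keeps it where it is left
- pivot_right (a point): axis of the right lever, at the mid-height of its grip (96.5 mm above the bench)
- grip_right (a point): point in the middle of the right lever's black grip sleeve, 45 mm from its axis. The lever is a flat arm that ends 65 mm from the axis; the sleeve covers 23 to 65 mm, is 14 mm wide and 10 mm thick (underside 91.5 mm, top 101.5 mm above the bench; free space of 23 mm below it down to the header pipe)
- seat_right (a point): centre of the top of the right station's round filter seat, 47 mm across, 110 mm above the bench, 80 mm behind the right lever's axis
- funnel: tall stainless filter funnel, 47 mm across and 88 mm high, open at the top, standing loose on one of the three seats; origin at the centre of its underside
- cover_a: flat round stainless dust cover, 45 mm across and 17 mm high with a small knob, lying loose on a seat without a funnel; origin at the centre of its underside
- cover_b: flat round stainless dust cover, 45 mm across and 17 mm high with a small knob, lying loose on a seat without a funnel; origin at the centre of its underside
- sample_cup: white sample cup with red lid, 50 mm across, 64 mm high, in front of the fixed tube rack on the left (rack 68 mm high, 95 mm with its tubes); origin at the centre of its underside; to be left alone
- amber_bottle: small brown bottle with amber cap, 31 mm across, 61 mm high, on the bench between the middle and right seats; origin at the centre of its underside; to be left alone
- white_bottle: small white bottle, 27 mm across, 51 mm high, on the bench between the left and middle seats; origin at the centre of its underside; to be left alone
- spare_cup: second white sample cup with red lid, 50 x 64 mm, behind the pump; origin at the centre of its underside; to be left alone
- swab_jar: clear tub of cotton swabs, 77 mm across, 80 mm high, right of the pump; origin at the centre of its underside; to be left alone
- dropper: brown dropper bottle, 33 mm across, 102 mm high, behind the pump; origin at the centre of its underside; to be left alone
- bench_timer: round white timer with a dial, 58 mm across, 36 mm high, beside the tall analyser at the back; origin at the centre of its underside; to be left alone
- red_pen: slim red pen, 145 mm long, lying at the back left, behind the tube rack (origin under its middle); to be left alone

How it is judged:
By the outcome, as a careful person would: the job done as asked, in the order asked, and still so for the second after the job is handed in, with the robot touching nothing.
It also fails if it takes over 56 s, if anything falls off the work surface, if the arm or the gripper's body presses on something with over 40 N, if the wrist force passes 120 N, or if a joint passes its speed limit or range.

ROBOT

A 6-joint arm with a two-finger parallel gripper is mounted at the origin on a cart in front of the work surface, level with it; the furniture and walls round the work are solid. World frame = base frame: x ahead of the robot, y to its left, z up, the work surface at z = 0. Lengths are in mm, angles in rad, forces in N, time in s.
With the tool pointing down it reaches from about 400 to 925 mm from the base axis. Payload 12.5 kg.
Tool frame: the origin (TCP) lies between the finger pads; the fingertips stand 19 mm ahead of it and the grasp point (between the pads) is the TCP (env.tips_ahead is the distance from the TCP to the fingertips, in mm); z points along the fingers, y is the line along which they close (so a half turn about z gives the same grasp; the last joint's range is limited). The gripper opens to 95 mm and grips with 3 to 60 N. Pads are 20 mm wide; open, the fingers measure 119 mm over their backs; the gripper's body (75 mm by 180 mm) begins 59 mm behind the grasp point.
Start: joints at [1.069, 0.491, 1.559, -0, 1.092, -0.106], TCP at [240.951, 576.704, 233.661] pointing down, gripper open.
Joint ranges: [-3.1, 3.1], [-0.84, 2.19], [0.05, 2.79], [-1.13, 4.28], [0.06, 2.93], [-2.69, 2.69]. Speed limits (rad/s): [2.22, 2.22, 2.79, 3.14, 3.14, 3.14].

INTERFACE

Orientations are given as [roll, pitch, yaw] about the fixed x, y, z axes, in that order (R = Rz(yaw) Ry(pitch) Rx(roll)).
In Python, from cell import env gives the robot as it stands.
- The arm moves only by the shell command python3 -m crank 'ROWS'. ROWS is JSON, a list of rows, each a list of 5 numbers: the shift along the tool's x, y, z in mm, then the turn about the tool's z in degrees, then the finger opening in mm, from 0 to 95.1. In form: [[dx, dy, dz, yaw, grip], ...]. A call has 1 to 10 rows; each row is the pose to reach, as a shift and turn from the pose commanded when the call began, along the tool's axes at that moment; what a row does not reach only later rows make up. A row lasts 1/12 s, in which the tool goes at most 41.7 mm and 7.16 degrees, less where a joint would pass 70% of its speed; a pose out of reach is approached as far as the arm can. A call with a gripper value outside its range is refused whole. The fingers move at their own pace and stop on an object; the grip force is fixed at half the most. Time passes only in rows, so rows that repeat a pose let the fingers close. It gives the time, the measured TCP pose, the force, the opening and the grip force at its end, in the units of the state.
- env.state(): the state, without advancing time (a new reading comes with each control period).
- env.read_camera(name): name is "scene" or "top" or "wrist"; returns a dict with "img" (400x640x3 uint8, blue, green, red), "K" (3x3 intrinsics, pixels), "pose" (4x4, takes a point from camera to world coordinates). Camera axes: x right, y down, z forward; pixel columns grow to the right and rows downward; lengths in mm; the calibration is good to about 2 mm. A picture is of the moment at which its call begins. There is no depth.
- env.job_done(): hands the job in; it is judged then, once.
The state is a dict: "t": time; "joints": joint angles; "qvel": joint speeds; "tau": joint torques, N m; "eef_pos": TCP position; "tcp_rot": TCP orientation; "ft_force": force on the tool from outside, world axes, zero at the start; "moment": the same for the moment, N m; "opening": opening from 0.0 (shut) to 1.0 (fully open); "grip_force": force on a finger pad.
Only numpy, scipy, OpenCV 4.12 (cv2) and the standard library are available. Lean on these libraries where they do the work, as an engineer would, in place of code of your own. Each camera call takes 0.05 s, during which the arm holds its last target. There are 200 camera calls.

## Working session

There is one attempt and no reset: what is moved stays moved. The work goes in short steps, Python scripts to look and compute and a shell command to move; the robot and the scene stay as the last step left them, time stands still between calls to the robot, and variables do not carry over. Pictures are saved under pics/ and viewed, at most 10 in all, crops included, and the job is handed in when it is done.

```bash
mkdir -p pics
python3 - <<'E'
from cell import env
import cv2,numpy as np
for n in ["scene","top"]:
    c=env.read_camera(n); cv2.imwrite(f"pics/{n}0.png",c["img"]); print(n,c["K"].round(1).tolist(),c["pose"].round(3).tolist())
s=env.state(); print(s)
E
```

```text
scene [[384.8, 0.0, 318.8], [0.0, 384.8, 199.5], [0.0, 0.0, 1.0]] [[-0.509, -0.548, 0.663, -34.656], [-0.861, 0.342, -0.377, 206.436], [-0.02, -0.763, -0.646, 651.625], [0.0, 0.0, 0.0, 1.0]]
top [[399.6, 0.0, 315.4], [0.0, 399.6, 202.9], [0.0, 0.0, 1.0]] [[0.006, -0.995, 0.104, 415.672], [-1.0, -0.006, -0.001, -119.73], [0.002, -0.104, -0.995, 1170.786], [0.0, 0.0, 0.0, 1.0]]
{'t': 0.1, 'joints': array([ 1.06942110e+00,  4.91483840e-01,  1.55935556e+00, -2.53127258e-05,
        1.09169192e+00, -1.05595661e-01]), 'qvel': array([ 0.00099636,  0.00014974, -0.00168681, -0.00025437, -0.00139061,
        0.00056318]), 'tau': array([ 3.25752211e-03, -6.13619757e+01, -2.58608204e+01,  6.93760416e-02,
        4.69706138e-02, -1.21041489e-04]), 'eef_pos': array([240.84986726, 576.53463124, 233.14111495]), 'tcp_rot': array([-3.14065686e+00, -7.66076528e-05,  2.74582474e+00]), 'ft_force': array([-0.57922716, -0.0420463 , -0.3417587 ]), 'moment': array([-0.03758376, -0.02482069, -0.03627969]), 'grip_force': 0.0, 'opening': 0.9989683932869824}
```

View pics/top0.png

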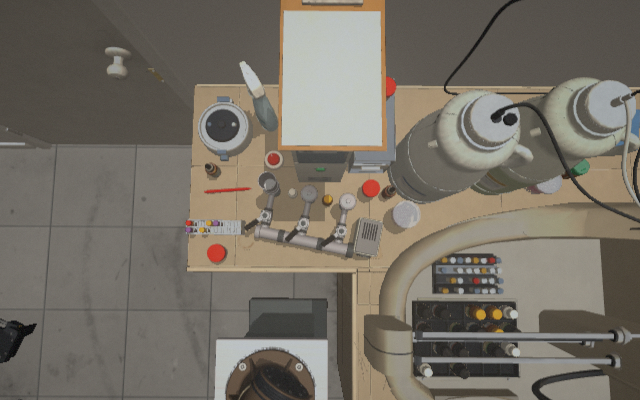

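View pics/scene0.png

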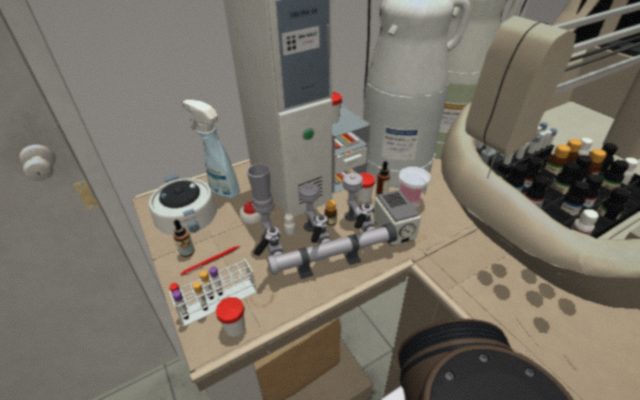

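The tall funnel is on the left seat (scene 262,185) and covers are on the middle and right seats. I'll enlarge the manifold in both views.

Run:
```python
import cv2,numpy as np
a=cv2.imread("pics/top0.png")[165:265,230:390]; b=cv2.imread("pics/scene0.png")[160:280,240:430]
a=cv2.resize(a,(800,500),interpolation=cv2.INTER_CUBIC)
cv2.imwrite("pics/top_c.png",a)
cv2.imwrite("pics/scene_c.png",cv2.resize(b,(760,480),interpolation=cv2.INTER_CUBIC))
```

```text
(no output)
```

View pics/top_c.png

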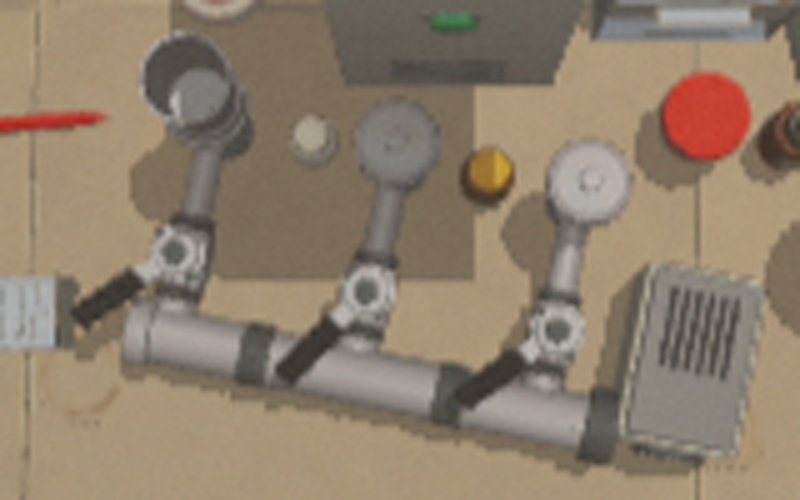

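View pics/scene_c.png

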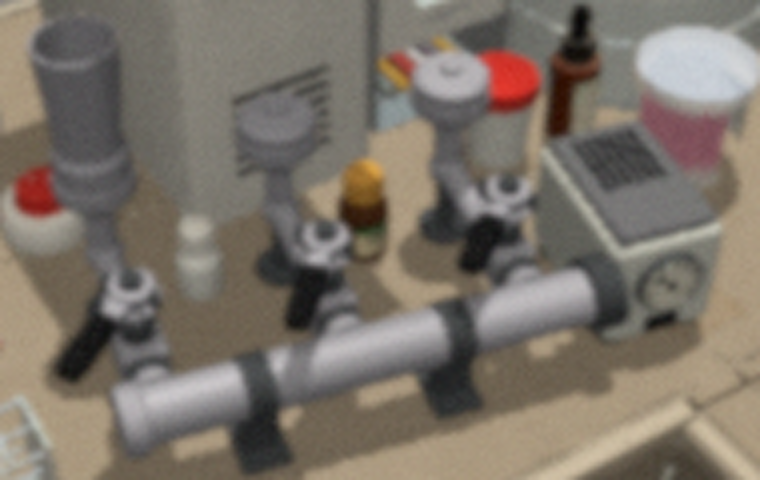

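Top crop: stems at about (175,252), (368,290), (557,330), and black grip tips at (80,318), (285,375), (462,400), so all three are half-open. Funnel is on the left seat, flat covers on the middle and right ones. Next I cast rays on the plane of the grip tops.

```bash
cat > h.py <<'E'
from cell import env
import cv2,numpy as np
def ray(c,u,v,z):
    d=c["pose"][:3,:3]@np.linalg.inv(c["K"])@[u,v,1]; o=c["pose"][:3,3]
    return (o+d*(z-o[2])/d[2])[:2]
def toolxy(p,q,yaw):  # world shift p->q in tool x,y (tool pointing down)
    d=np.subtract(q,p)[:2]; return d@[np.cos(yaw),np.sin(yaw)], d@[np.sin(yaw),-np.cos(yaw)]
E
python3 - <<'E'
from h import *
c=env.read_camera("top"); img=c["img"]
f=lambda u,v,z:ray(c,230+u/5-.4,165+v/5-.4,z)
S=[f(*p,103) for p in [(175,252),(368,290),(557,330)]]
P=[f(*p,110+h) for p,h in [((397,140),10),((589,182),10)]]
d=S[0]-S[2]; yaw=np.arctan2(-d[0],d[1]); print("stems",np.round(S,1),"span",np.linalg.norm(d),np.linalg.norm(S[0]-S[1]),"yaw",np.degrees(yaw))
print("covers",np.round(P,1),[np.linalg.norm(P[i]-S[i+1]) for i in (0,1)])
hsv=cv2.cvtColor(img,cv2.COLOR_BGR2HSV)
m=((img.max(2)<62)).astype(np.uint8); m[:210]=0;m[250:]=0;m[:,:240]=0;m[:,345:]=0
n,l,st,ce=cv2.connectedComponentsWithStats(m)
for i in range(1,n):
    if st[i,4]>12:
        g=ray(c,*ce[i],101); k=np.argmin([np.linalg.norm(g-s) for s in S]); r=g-S[k]
        ang=np.degrees(np.arctan2(r[1],r[0])-yaw)-90
        print(st[i].tolist(),ce[i].round(1),g.round(1),k,np.linalg.norm(r).round(1),"lever deg",ang.round(1))
E
```

```text
stems [[ 493.9   15. ]
 [ 474.2  -88.5]
 [ 453.4 -189.6]] span 208.54234467796238 105.40801087029693 yaw -11.18239110939797
covers [[ 552.9 -103.7]
 [ 531.1 -205.4]] [np.float64(80.16237727283122), np.float64(79.28458683195245)]
[329, 236, 5, 6, 14] [331.1 238.1] [ 433.5 -163.2] 2 33.1 lever deg 48.3
```

```bash
python3 -m crank '[[-319,-221,0,-7,0],[-319,-221,0,-11.5,0],[-319,-221,0,-11.5,0],[-319,-221,0,-11.5,0],[-319,-221,0,-11.5,0],[-319,-221,0,-11.5,0],[-319,-221,0,-11.5,0],[-319,-221,0,-11.5,0],[-319,-221,0,-11.5,0],[-319,-221,0,-11.5,0]]'
cat >> h.py <<'E'
PV={"l":(494.0,15.3),"m":(473.8,-87.7),"r":(453.4,-190.7)}
ex,ey=np.array([.981,-.194]),np.array([.194,.981])
def to(k,x,y):  # rows' dx,dy to reach manifold-frame offset (x,y) from pivot k
    s=env.state(); w=np.array(PV[k])+x*ex+y*ey
    return np.round(toolxy(s["eef_pos"],w,s["tcp_rot"][2]),1)
E
python3 -c "
from h import *
s=env.state();print(s['tcp_rot'],s['eef_pos'],to('m',-60,-5))"
```

```text
t: 0.98
eef_pos: [452.2, 246.1, 233.6]
tcp_rot: [-3.141, 0.001, 2.944]
ft_force: [0.9, 0.9, -0.4]
opening: 0.358
grip_force: 0.0Traceback (most recent call last):
  File "<string>", line 3, in <module>
    s=env.state();print(s['tcp_rot'],s['eef_pos'],to('m',-60,-5))
                                                  ~~^^^^^^^^^^^^
  File "h.py", line 12, in to
    return np.round(toolxy(s["eef_pos"],w,s["tcp_rot"][2]),1)
                    ~~~~~~^^^^^^^^^^^^^^^^^^^^^^^^^^^^^^^^
  File "h.py", line 7, in toolxy
    d=np.subtract(q,p)[:2]; return d@[np.cos(yaw),np.sin(yaw)], d@[np.sin(yaw),-np.cos(yaw)]
      ~~~~~~~~~~~^^^^^
ValueError: operands could not be broadcast together with shapes (2,) (3,)
```

```bash
sed -i 's/np.subtract(q,p)\[:2\]/np.subtract(q[:2],p[:2])/' h.py
python3 -m crank '[[-29,-332,0,0,0],[-29,-332,0,0,0],[-29,-332,0,0,0],[-29,-332,0,0,0],[-29,-332,0,0,0],[-29,-332,0,0,0],[-29,-332,0,0,0],[-29,-332,0,0,0],[-29,-332,0,0,0],[-29,-332,0,0,0]]'
python3 - <<'E'
from h import *
s=env.state();print(s['eef_pos'],s['opening'],to('m',-60,-5))
c=env.read_camera("wrist"); cv2.imwrite("pics/w1.png",c["img"])
for k in PV: # predicted pixel of pivot
    q=np.linalg.inv(c["pose"])@[*PV[k],103,1]; p=c["K"]@q[:3]; print(k,(p/p[2])[:2].round())
E
```

```text
t: 1.82
eef_pos: [413.8, -83.4, 233.5]
tcp_rot: [3.141, -0.0, 2.942]
ft_force: [0.4, 0.7, -0.3]
opening: 0.007
grip_force: 0.0
[413.81943696 -83.4033526  233.52942441] 0.007370291043846956 [0.3 2.4]
l [431. 256.]
m [326. 256.]
r [222. 257.]
```

View pics/w1.png

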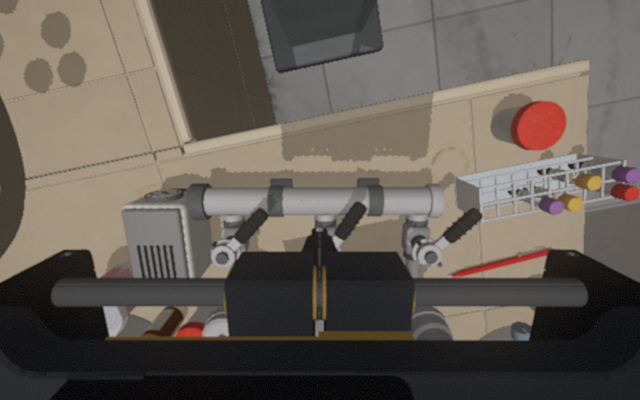

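The wrist view agrees with the predictions: the left stem is at (430,256) and the right at (222,257), with the header level in the picture, so yaw is right. The middle lever is at about 55°. Now I go down in front of it and push it shut.

```bash
python3 -m crank '[[0,0,40,0,0],[0,0,80,0,0],[0,0,115,0,0],[0,0,134,0,0],[0,0,134,0,0],[0,0,134,0,0]]'
python3 -c "
from h import *
print(env.state()['eef_pos'],to('m',-42,27),to('m',-30,36),to('m',-20,44))"
```

```text
t: 2.37
eef_pos: [414.1, -80.2, 99.4]
tcp_rot: [3.141, -0.002, 2.949]
ft_force: [0.0, 0.5, -0.4]
opening: 0.005
grip_force: 0.0
[414.14595918 -80.19256088  99.39398944] [-18.1  31.2] [-30.1  40.1] [-40.1  48.1]
```

```bash
python3 -m crank '[[-6,10,0,0,0],[-12,20,0,0,0],[-18,31,0,0,0],[-22,34,0,0,0],[-26,37,0,0,0],[-30,40,0,0,0],[-35,44,0,0,0],[-40,47,0,0,0],[-40,47,0,0,0],[-40,47,0,0,0]]'
python3 -c "
from h import *
print(env.state()['eef_pos'],to('m',-17,44))"
```

```text
t: 3.2
eef_pos: [463.1, -43.2, 99.6]
tcp_rot: [3.141, 0.001, 2.947]
ft_force: [-0.0, 0.4, -0.2]
opening: 0.004
grip_force: 0.0
[463.07734053 -43.17293611  99.59623821] [-2.2  2.4]
```

```bash
python3 -m crank '[[-1,0,0,0,0],[-2,0,0,0,0],[-3,0,0,0,0],[-3,0,0,0,0]]'; python3 -m crank '[[-1,0,0,0,0],[-2,0,0,0,0],[-2,0,0,0,0]]';python3 -c "
from h import *
c=env.read_camera('wrist'); cv2.imwrite('pics/w2.png',c['img'][150:350,200:500].repeat(2,0).repeat(2,1))"
```

```text
t: 3.53
eef_pos: [465.0, -43.6, 99.5]
tcp_rot: [3.141, -0.001, 2.946]
ft_force: [-4.2, 1.6, 1.9]
opening: 0.005
grip_force: 1.8
t: 3.78
eef_pos: [465.3, -43.7, 99.4]
tcp_rot: [3.141, -0.005, 2.947]
ft_force: [-11.7, 2.4, 7.3]
opening: 0.007
grip_force: 5.8
```

View pics/w2.png

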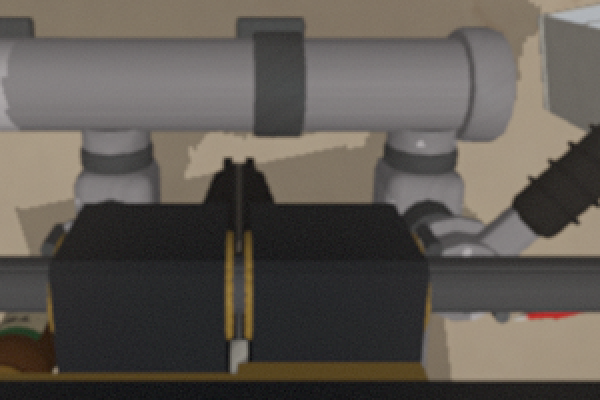

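The force rises to 12 N with no more motion, so the middle lever is on its shut stop; the finger (crop 240,180) hides it for now. I back off, lift and move to the right lever.

```bash
python3 -m crank '[[20,0,0,0,0],[45,0,0,0,0],[45,0,-40,0,0],[45,-30,-60,0,0],[45,-70,-60,0,0],[45,-110,-60,0,0],[45,-156,-60,0,0],[45,-156,-60,0,0],[45,-156,-60,0,0]]'
python3 - <<'E'
from h import *
print(env.state()['eef_pos'],to('r',-60,-5))
c=env.read_camera("top"); i=c["img"]
cv2.imwrite("pics/t2.png",cv2.resize(i[165:265,230:390],(800,500),interpolation=cv2.INTER_CUBIC))
E
```

```text
t: 4.58
eef_pos: [392.8, -190.8, 159.7]
tcp_rot: [-3.141, 0.001, 2.942]
ft_force: [-0.1, 0.3, -0.1]
opening: 0.001
grip_force: 0.0
[ 392.84722801 -190.75101935  159.69841763] [0.6 6.8]
```

View pics/t2.png

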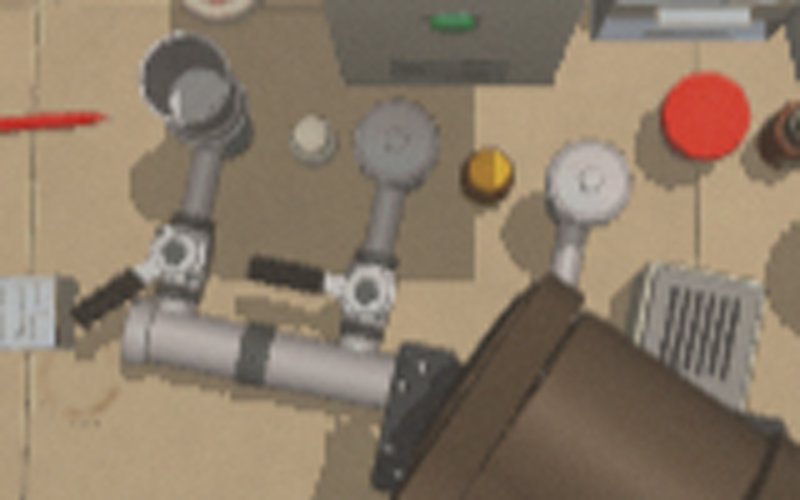

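The middle lever now points (252,266) from its stem (368,290), parallel with the header, so it is shut. Now the right one.

```bash
python3 -m crank '[[0,6,30,0,0],[0,6,60,0,0],[0,6,60,0,0],[-6,17,60,0,0],[-12,27,60,0,0],[-18,38,60,0,0],[-24,42,60,0,0],[-30,46,60,0,0],[-35,50,60,0,0],[-40,53,60,0,0]]'
python3 -m crank '[[-1,0,0,0,0],[-2,0,0,0,0],[-2,0,0,0,0]]'
python3 -c "
from h import *
print(env.state()['eef_pos'],to('r',-14.7,44))"
```

```text
t: 5.47
eef_pos: [443.2, -143.9, 100.0]
tcp_rot: [-3.141, 0.0, 2.947]
ft_force: [-2.5, -1.7, 0.3]
opening: 0.005
grip_force: 1.2
t: 5.72
eef_pos: [444.6, -144.7, 99.6]
tcp_rot: [3.141, 0.0, 2.946]
ft_force: [-0.7, 1.5, 0.1]
opening: 0.003
grip_force: 0.3
[ 444.59659146 -144.65073566   99.60001468] [-2.9  0.5]
```

```bash
python3 -m crank '[[-1,0,0,0,0],[-2,0,0,0,0],[-3,0,0,0,0],[-3,0,0,0,0]]'; python3 -m crank '[[-1,0,0,0,0],[-2,0,0,0,0],[-2,0,0,0,0]]'
```

```text
t: 6.05
eef_pos: [445.3, -144.7, 99.4]
tcp_rot: [3.141, -0.005, 2.946]
ft_force: [-12.1, 0.9, 7.0]
opening: 0.004
grip_force: 6.1
t: 6.3
eef_pos: [445.6, -144.7, 99.3]
tcp_rot: [3.14, -0.009, 2.947]
ft_force: [-21.0, -0.2, 12.9]
opening: 0.009
grip_force: 10.4
```

The right lever is on its stop (21 N, no further motion). I back off, lift and go over to the opening side of the left lever.

```bash
python3 -m crank '[[20,0,0,0,0],[45,0,0,0,0],[45,0,-40,0,0],[45,30,-60,0,0],[45,70,-60,0,0],[45,110,-60,0,0],[45,150,-60,0,0],[45,190,-60,0,0],[25,216,-60,0,0],[-5,216,-60,0,0]]'
python3 - <<'E'
from h import *
print(env.state()['eef_pos'],to('l',-6,50))
c=env.read_camera("top"); i=c["img"]
cv2.imwrite("pics/t3.png",cv2.resize(i[165:265,230:390],(800,500),interpolation=cv2.INTER_CUBIC))
E
```

```text
t: 7.13
eef_pos: [496.2, 69.5, 160.1]
tcp_rot: [3.141, 0.001, 2.951]
ft_force: [1.2, -0.0, -0.1]
opening: 0.001
grip_force: 0.0
[496.20556509  69.51030336 160.08968963] [-2.3 -3.6]
```

View pics/t3.png

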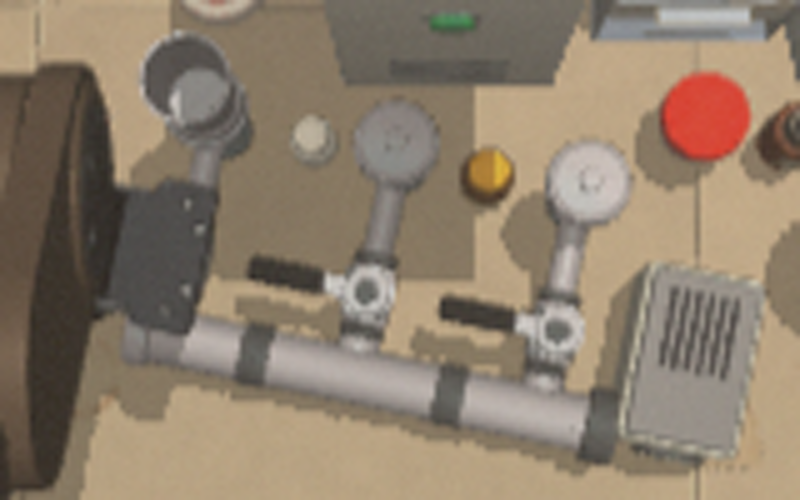

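Middle and right levers both lie along the header (tips 252,266 and 442,307), so they are shut. Now I open the left one.

```bash
python3 -m crank '[[-3,0,30,0,0],[-3,0,60,0,0],[-3,0,60,0,0]]' && python3 -m crank '[[8,-4,0,0,0],[15,-8,0,0,0],[20,-11,0,0,0],[25,-14,0,0,0],[30,-18,0,0,0],[33,-22,0,0,0],[36,-27,0,0,0],[38,-32,0,0,0],[38,-32,0,0,0]]'
python3 -c "
from h import *
print(env.state()['eef_pos'],to('l',-45,16))"
```

```text
t: 7.43
eef_pos: [497.7, 64.4, 95.8]
tcp_rot: [-3.141, -0.006, 2.946]
ft_force: [-1.2, -0.4, -0.6]
opening: 0.004
grip_force: 0.0
t: 8.18
eef_pos: [454.9, 40.1, 99.7]
tcp_rot: [-3.141, -0.001, 2.946]
ft_force: [-0.1, 0.6, 0.6]
opening: 0.003
grip_force: 0.0
[454.8521649   40.07628517  99.67251414] [ 1.8 -0.7]
```

```bash
python3 -m crank '[[0,-1,0,0,0],[0,-2,0,0,0],[0,-2,0,0,0]]'; python3 -m crank '[[0,-1,0,0,0],[0,-2,0,0,0],[0,-2,0,0,0]]'
```

```text
t: 8.43
eef_pos: [455.0, 38.8, 99.4]
tcp_rot: [-3.142, -0.001, 2.947]
ft_force: [-0.1, 0.7, -0.8]
opening: 0.011
grip_force: 0.3
t: 8.68
eef_pos: [454.7, 37.5, 99.5]
tcp_rot: [3.141, -0.001, 2.946]
ft_force: [-0.3, 10.5, -0.9]
opening: 0.006
grip_force: 4.9
```

```bash
python3 -m crank '[[0,-1,0,0,0],[0,-2,0,0,0],[0,-2,0,0,0]]'; python3 -m crank '[[0,20,0,0,0],[0,40,0,0,0],[0,40,-40,0,0],[30,60,-80,0,0],[30,100,-120,0,0],[30,140,-120,0,0],[30,180,-120,0,0],[30,220,-120,0,0],[30,220,-120,0,0]]'
python3 - <<'E'
from h import *
c=env.read_camera("top"); i=c["img"]
cv2.imwrite("pics/t4.png",cv2.resize(i[165:265,230:390],(800,500),interpolation=cv2.INTER_CUBIC))
E
```

```text
t: 8.93
eef_pos: [454.5, 36.8, 99.5]
tcp_rot: [3.139, -0.0, 2.945]
ft_force: [1.9, 27.1, -1.0]
opening: 0.009
grip_force: 13.6
t: 9.68
eef_pos: [468.5, 260.6, 220.3]
tcp_rot: [3.14, 0.002, 2.949]
ft_force: [-0.4, -1.0, -0.9]
opening: 0.006
grip_force: 0.0
```

View pics/t4.png

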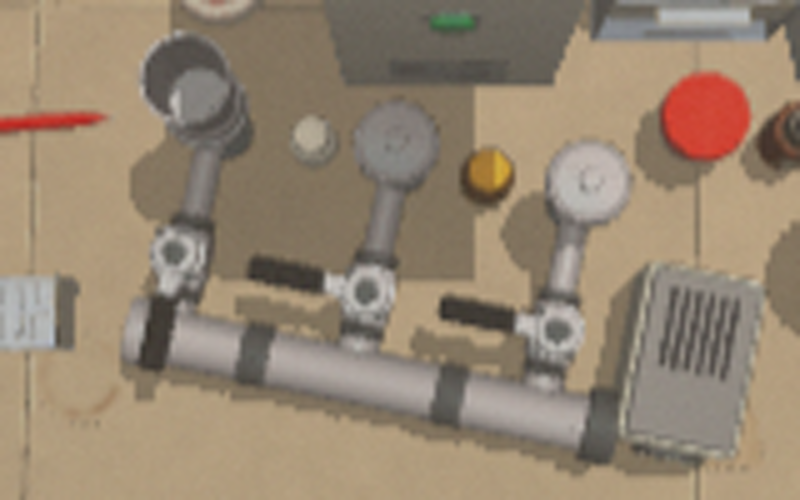

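The left lever runs from (175,252) to (153,368), in line with its branch pipe. The other two are still shut, and the funnel, covers and bottles in view haven't moved.

```bash
python3 -c "
from cell import env
print(env.job_done())"
```

```text
the job is handed in; nothing more can be done
None
```

The middle and right levers (the covered stations) were pushed fully shut first, then the left lever at the tall funnel was pushed fully open; all three reached their stops, the last top view confirmed the positions, and the job was handed in at about 10 s with no verdict returned.

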